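# Wedge the drooping fixture plate up level

## Robot

A 6-joint arm with a two-finger parallel gripper is mounted at the origin on a cart in front of the work surface, level with it; the furniture and walls round the work are solid. World frame = base frame: x ahead of the robot, y to its left, z up, the work surface at z = 0. Lengths are in m, angles in rad, forces in N, time in s.
With the tool pointing down it reaches from about 0.35 to 0.975 m from the base axis. Payload 4.9 kg.
Tool frame: the origin (TCP) lies between the finger pads; the fingertips stand 19 mm ahead of it and the grasp point (between the pads) is the TCP; z points along the fingers, y is the line along which they close (so a half turn about z gives the same grasp; the last joint's range is limited). The gripper opens to 85 mm and grips with 20 to 120 N. Pads are 22 mm wide; open, the fingers measure 114 mm over their backs; the gripper's body (76 mm by 85 mm) begins 54 mm behind the grasp point. The pads swing forward as they close: fully open they stand 13 mm farther back than shut.
Start: joints at [-1.33, 0.053, 1.613, -0, 1.476, -0.119], TCP at [0.22, -0.585, 0.25] pointing down, gripper open.
Joint ranges: [-3.01, 3.01], [-1.01, 2.22], [0.06, 2.58], [-1.02, 4.17], [0.09, 2.62], [-3.14, 3.14]. Speed limits (rad/s): [2.57, 2.57, 3.14, 3.14, 3.14, 3.14].

## Interface

Orientations are given as a rotation vector (axis times angle).
In Python, from station import ctrl gives the robot as it stands. The module is installed in compiled form; this text tells all that it offers.
- The arm moves only by the tool servo_tool, never from a script. Its argument "increments" is a list that holds one entry, the list of rows, each a list of 5 numbers: the finger opening in cm, from 0 to 8.54, then the shift along the tool's x, y, z in cm, then the turn about the tool's z in degrees. A call has 1 to 5 rows; each row is the pose to reach, as a shift and turn from the pose commanded when the call began, along the tool's axes at that moment; what a row does not reach only later rows make up. A row lasts 1/10 s, in which the tool goes at most 50 mm and 8.59 degrees, less where a joint would pass 70% of its speed; a pose out of reach is approached as far as the arm can. A call with a gripper value outside its range is refused whole. The fingers move at their own pace and stop on an object; "newtons" is the grip in N (left out, the last holds). Time passes only in rows, so rows that repeat a pose let the fingers close. It gives the time, the measured TCP pose, the force, the opening and the grip force at its end, in the units of the state.
- ctrl.get_obs(): the state, without advancing time (a new reading comes with each control period).
- ctrl.get_image(name): name is "scene" or "top" or "wrist"; returns a dict with "img" (384x512x3 uint8, red, green, blue), "fx", "fy", "cx", "cy" (pixels), "rvec" (rotation vector, rad) and "tvec" (3), from world to camera coordinates, as OpenCV has them; the wrist camera has in their place "mount" (4x4, takes a point from camera to tool coordinates, whose origin is the TCP and whose axes are the flange's). Camera axes: x right, y down, z forward; pixel columns grow to the right and rows downward; lengths in m; the calibration is good to about 2 mm. A picture is of the moment at which its call begins: read the wrist's pose just before it. There is no depth.
- ctrl.finish_job(): hands the job in; it is judged then, once.
The state is a dict: "t": time; "q": joint angles; "dq": joint speeds; "effort": joint torques, N m; "tool_pos": TCP position; "tool_rot": TCP orientation; "contact_force": force on the tool from outside, world axes, zero at the start; "wrist_torque": the same for the moment, N m; "opening": finger opening in m; "grip_force": force on a finger pad.
Only numpy, scipy, OpenCV 4.12 (cv2) and the standard library are available. Lean on these libraries where they do the work, as an engineer would, in place of code of your own. Each camera call takes 0.05 s, during which the arm holds its last target. There are 200 camera calls.

## Task

The hinged steel plate that carries the cast ring droops at its front edge. Take the thicker of the two steel wedges, set it on the steel strip in front of the plate, square to the middle of the edge, and push it thin end first under the edge until the plate is level against its two stop hooks and the wedge is snug; push gently and do not ram it. Lift the plate with the wedge only, let go, and leave the thin wedge and the other loose parts where they are.

Things in the scene. Friction and masses are not known exactly. Their poses are not given: they have to be found in the camera images.
- thick_wedge: the wedge to use: dark steel, 121 mm long, 26 mm wide. Its tail is a block 36 mm long and 36 mm high, to be gripped across the 26 mm width; ahead of it the taper runs 85 mm, from 29 mm high at the tail down to 3 mm at the tip (slope 17 degrees). Flat underside. Origin under the middle of the tail block, x towards the tip, z up.
- thick_wedge_tip (a point): middle of the thick wedge's tip, at its underside, 103 mm ahead of the wedge's origin; axes as the wedge.
- thin_wedge: a second dark steel wedge, too thin for the job: same plan, but the tail is only 22 mm high and the taper runs from 12 mm to 3 mm. Origin and axes likewise.
- stand: the grey stand, fixed to the bench. Origin on the bench top vertically below the plate's front edge (when level), x from the edge back to the hinge (the direction in which the wedge is pushed), z up. Two posts 46 mm high, 94 mm to either side and 40 mm behind the edge, carry stop hooks that the plate meets when it is level to within 0.014 rad (the hooks are set by hand, a little differently each time).
- strip_start (a point): point on the stand's x axis, at bench-top height, 150 mm in front of the edge: there begins the 64 mm wide steel strip on which the wedge slides; it runs to 75 mm behind the edge. Its top is 1 to 5 mm above the bench, differing from job to job, so the depth at which the wedge gets tight must be felt. Wedge, strip and plate are oily (friction about 0.35). Axes as the stand.
- plate: steel plate 150 mm wide, 12 mm thick, hinged 150 mm behind its front edge, with a black cast ring 116 mm across and 44 mm high bolted on; about 1 kg (unknown). Origin on the hinge axis, x from the edge back to the hinge, z normal to the plate. It starts drooping by 0.06 to 0.09 rad; the hooks stop it level within 0.014 rad. Merely resting on the wedge it presses with 4 to 6 N; pressed snug against the hooks, with 8 to 30 N.
- plate_edge (a point): middle of the plate's rounded front edge (radius 6 mm), at its underside, 6 mm behind the foremost point; axes as the plate. It is 22 mm above the bench top when the plate is exactly level, 9 to 13 mm when it droops. Pushing the wedge in takes a steady 5 to 12 N while the plate rises; against the hooks the push climbs by about 7 N per mm.
- loose_bushing: loose bronze bushing, 38 mm across, 18 mm high; origin under its middle. Leave it.
- loose_bolt: loose hex bolt, 68 mm long; origin under its middle. Leave it.
- loose_cap: loose black oil cap, 40 mm across, 36 mm high; origin under its middle. Leave it.
There are look-alikes about, which are no part of the job. Leave any turquoise look-alike of the thick_wedge alone.

How it is judged:
By the outcome, as a careful person would: the job done as asked, in the order asked, and still so for the second after the job is handed in, with the robot touching nothing.
It also fails if it takes over 69 s, if anything falls off the work surface, if the arm or the gripper's body presses on something with over 40 N, if the wrist force passes 120 N, or if a joint passes its speed limit or range.

## Working session

There is one attempt and no reset: what is moved stays moved. The work goes in short steps, Python scripts to look and compute and a tool call to move; the robot and the scene stay as the last step left them, time stands still between calls to the robot, and variables do not carry over. Pictures are saved under pics/ and viewed, at most 10 in all, crops included, and the job is handed in when it is done.

Besides the shell and the picture viewer there is one more tool, called after "Call:" in YAML: its name, and indented under it one key for each argument. servo_tool: Moves the arm, as the interface text tells. Its arguments: {"type":"object","properties":{"increments":{"type":"array"},"newtons":{"type":"number"}},"required":["increments"]}

```bash
mkdir -p pics
cat > h.py <<'E'
import numpy as np, cv2
from station import ctrl
R=lambda r: cv2.Rodrigues(np.array(r,float))[0]
def pix2w(im,uv,z):
    Rm=R(im['rvec']);t=np.array(im['tvec']).ravel()
    d=Rm.T@np.array([(uv[0]-im['cx'])/im['fx'],(uv[1]-im['cy'])/im['fy'],1]);c=-Rm.T@t
    return c+d*(z-c[2])/d[2]
def w2pix(im,p):
    q=R(im['rvec'])@np.array(p,float)+np.array(im['tvec']).ravel()
    return np.array([im['fx']*q[0]/q[2]+im['cx'],im['fy']*q[1]/q[2]+im['cy']])
def wrist():
    o=ctrl.get_obs();im=ctrl.get_image('wrist');T=np.eye(4);T[:3,:3]=R(o['tool_rot']);T[:3,3]=o['tool_pos']
    M=np.linalg.inv(T@np.array(im['mount']));im['rvec']=cv2.Rodrigues(M[:3,:3])[0].ravel();im['tvec']=M[:3,3];return im
def save(im,n): cv2.imwrite('pics/'+n,im['img'][:,:,::-1])
E
python3 - <<'E'
from h import *
import pickle
a=ctrl.get_image('top');b=ctrl.get_image('scene')
pickle.dump((a,b),open('im0.pkl','wb'))
save(a,'top0.png');save(b,'scene0.png')
o=ctrl.get_obs();print({k:np.round(o[k],3) for k in o})
for i in(a,b):print(-R(i['rvec']).T@np.array(i['tvec']).ravel(),i['fx'])
E
```

```text
{'t': np.float64(0.1), 'q': array([-1.33 ,  0.053,  1.614, -0.   ,  1.476, -0.119]), 'dq': array([ 0.   , -0.001, -0.004, -0.   , -0.   ,  0.002]), 'effort': array([-0.0000e+00, -3.9490e+01, -3.7136e+01, -0.0000e+00,  4.0000e-03,
       -0.0000e+00]), 'tool_pos': array([ 0.22 , -0.584,  0.249]), 'tool_rot': array([-3.089, -0.562,  0.   ]), 'contact_force': array([ 0.628,  0.209, -0.309]), 'wrist_torque': array([-0.021,  0.028,  0.017]), 'grip_force': np.float64(0.0), 'opening': np.float64(0.086)}
[2.51595575e-01 3.71101353e-04 1.49927888e+00] 434.21466720219144
[0.12599409 0.85105236 1.01895821] 466.9365560845408
```

View pics/top0.png

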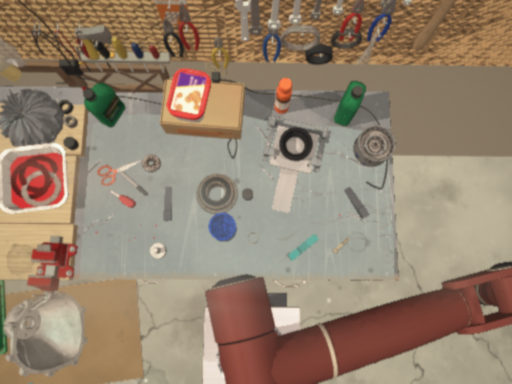

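View pics/scene0.png

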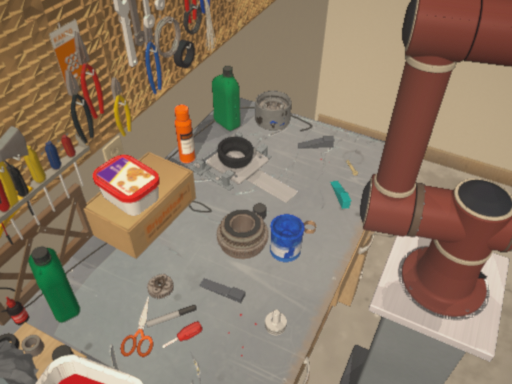

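The top view shows two dark wedge candidates, at (168,203) and (357,202). A turquoise look-alike is at (303,247) and is to be left alone. The stand and ring are at (297,147), with the strip running to about (283,205). I'll enlarge both candidates to compare tail heights.

Run:
```python
from h import *
import pickle
a,b=pickle.load(open('im0.pkl','rb'))
c=lambda im,x,y,w,h,s:cv2.resize(im['img'][y:y+h,x:x+w],None,fx=s,fy=s,interpolation=cv2.INTER_CUBIC)
A=np.hstack([c(b,190,265,65,50,6),c(b,290,125,65,50,6)])
B=np.hstack([c(a,145,180,43,48,6),c(a,335,180,43,48,6),c(a,255,115,44*1,48,6)])
B=np.hstack([B,np.zeros((288,max(0,780-B.shape[1]),3),np.uint8)])[:,:780]
cv2.imwrite('pics/crop1.png',np.vstack([A,B])[:,:,::-1])
for n,uv in dict(L=(168,203),R=(357,202),T=(303,247),ringc=(297,144),strip=(283,210),stripm=(288,170)).items():print(n,pix2w(a,uv,.0).round(3))
```

```text
L [0.498 0.296 0.   ]
R [ 0.508 -0.366  0.   ]
T [ 0.349 -0.173  0.   ]
ringc [ 0.718 -0.156  0.   ]
strip [ 0.477 -0.105  0.   ]
stripm [ 0.621 -0.123  0.   ]
```

View pics/crop1.png

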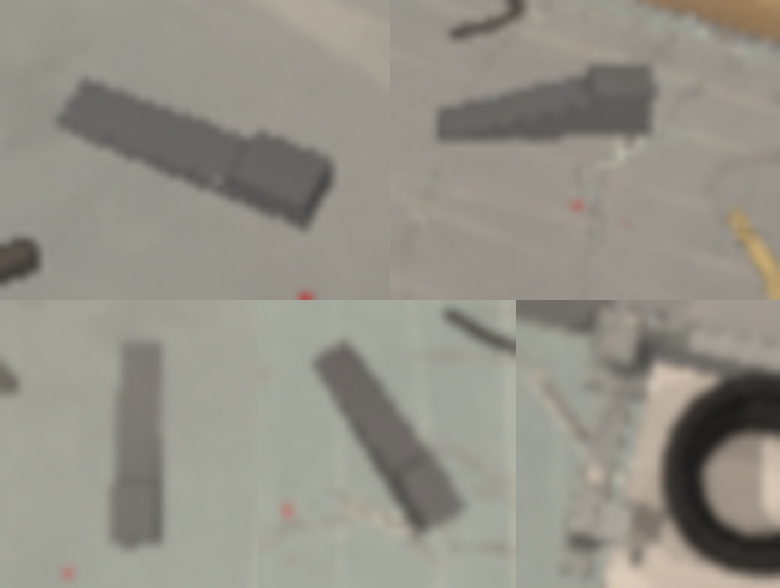

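The right candidate at (357,202) is the thick one. In the scene crop its tail is tall and its taper steep, while the left one at (168,203) is flat. I'll fit its outline in both views and locate the stand.

```bash
cat >> h.py <<'E'
def wedge_pts(p,tail=.036,h1=.029):
    x,y,yaw=p[:3];z=p[3] if len(p)>3 else 0
    P=[(sx,sy*.013,h) for sy in(-1,1) for sx,h in((-.018,0),(-.018,tail),(.018,tail),(.018,h1),(.103,.003),(.103,0))]
    P=np.array(P);c,s=np.cos(yaw),np.sin(yaw)
    return np.c_[x+c*P[:,0]-s*P[:,1],y+s*P[:,0]+c*P[:,1],z+P[:,2]]
def silh(im,P,sh):
    # top/side silhouette = union of hulls of tail block and taper
    m=np.zeros((sh[0]*4,sh[1]*4),np.uint8)
    for idx in((0,1,2,(2,0)),(3,4,5)):
        pts=[]
        for k in(0,6):
            if idx[0]==0: pts+= [P[k],P[k+1],P[k+2],np.r_[P[k+2][:2],P[k][2]]]
            else: pts+=[P[k+3],P[k+4],P[k+5],np.r_[P[k+3][:2],P[k][2]]]
        q=np.array([w2pix(im,p) for p in pts]);q=(q*4+2)
        cv2.fillConvexPoly(m,cv2.convexHull(q.astype(np.float32)).round().astype(np.int32),255)
    return cv2.resize(m,(sh[1],sh[0]),interpolation=cv2.INTER_AREA)/255.
def fit(views,p0,tail=.036,h1=.029,step=(.015,.015,.15)):
    from scipy.optimize import minimize
    def cost(p):
        P=wedge_pts(p,tail,h1);c=0
        for im,m in views:
            s=silh(im,P,m.shape);c+=np.abs(s-m).sum()/m.sum()
        return c
    best=None
    for k in range(3):
        p=np.array(p0 if best is None else best.x,float);S=np.vstack([p]+[p+np.eye(3)[i]*step[i]*(1-2*(k%2))/(1+k) for i in range(3)])
        r=minimize(cost,p,method='Nelder-Mead',options=dict(initial_simplex=S,maxiter=150,xatol=1e-5))
        if best is None or r.fun<best.fun:best=r
    return best.x,best.fun
E
python3 - <<'E'
from h import *
import pickle
a,b=pickle.load(open('im0.pkl','rb'))
def mask(im,uv,r,th):
    g=im['img'].astype(float).max(2);bg=np.median(g[uv[1]-r:uv[1]+r,uv[0]-r:uv[0]+r])
    m=(g<th).astype(np.uint8);n,l,st,ce=cv2.connectedComponentsWithStats(m)
    k=l[uv[1],uv[0]];print('bg',bg,'val',g[uv[1],uv[0]],'area',st[k]);return (l==k).astype(float)
for name,ua,ub,yaw in(('R',(357,202),(320,143),.54),('L',(168,203),(222,290),0)):
    V=[(a,mask(a,ua,25,128)),(b,mask(b,ub,25,118))]
    p=pix2w(a,ua,.01);p0=[p[0]-.04*np.cos(yaw),p[1]-.04*np.sin(yaw),yaw]
    for t,h in((.036,.029),(.022,.012)):print(name,t,*fit(V,p0,t,h))
# strip/stand view
im=a['img'][115:222,250:342];cv2.imwrite('pics/strip.png',cv2.resize(im,None,fx=5.5,fy=5.5,interpolation=cv2.INTER_CUBIC)[:,:,::-1])
E
```

```text
bg 166.0 val 109.0 area [345 187  24  32 277]
bg 153.0 val 93.0 area [298 136  36  12 294]
R 0.036 [ 0.46964251 -0.37825399  0.49126029] 0.414213435073187
R 0.022 [ 0.47167531 -0.38110252  0.53117404] 0.29188272180111513
bg 163.0 val 122.0 area [164 188   8  33 205]
bg 151.0 val 104.0 area [200 279  46  24 459]
L 0.036 [0.45613901 0.29373128 0.04643115] 0.8821231358795709
L 0.022 [0.45584712 0.29419754 0.01760479] 0.5815383910086698
```

View pics/strip.png

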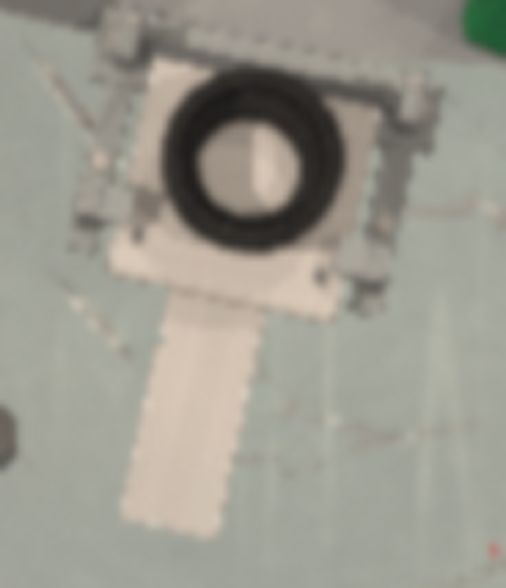

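The crop shows the strip from its start corners at about (272,209) and (289,213) up to the plate edge, whose middle is near (290,168). The outline fits don't settle which wedge is thick, so I'll look at the right one from close by.

Call:
servo_tool:
  increments:
    - [[8.5,4.7,-2.2,0,-2],[8.5,9.4,-4.4,0,-4],[8.5,14,-6.6,0,-6],[8.5,18.7,-8.8,0,-8],[8.5,23.4,-11,0,-10]]

```text
t: 0.6
tool_pos: [0.3952, -0.404, 0.2498]
tool_rot: [-3.029, -0.831, 0.0]
contact_force: [1.1, -0.0, 0.2]
opening: 0.0847
grip_force: 0.0
```

Run:
```python
from h import *
import pickle
w=wrist();b=ctrl.get_image('scene');pickle.dump((w,b),open('w1.pkl','wb'));save(w,'w1.png')
o=ctrl.get_obs();print(o['t'],o['tool_pos'],o['tool_rot']);print(np.round(w['mount'],3), w['fx'])
```

```text
0.7 [ 0.39749396 -0.40154432  0.24983289] [-3.02545106e+00 -8.40045449e-01 -2.08637020e-03]
[[ 0.    -0.953 -0.303  0.078]
 [ 1.     0.     0.     0.   ]
 [ 0.    -0.303  0.953 -0.123]
 [ 0.     0.     0.     1.   ]] 312.68484825849356
```

View pics/w1.png

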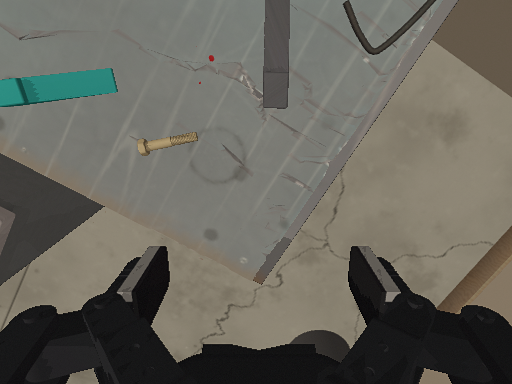

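The wedge's tail is at (276,88), lined up with the tool. I'll move closer and offset sideways so that its height shows.

Call:
servo_tool:
  increments:
    - [[8.5,2,3.5,2.5,0],[8.5,4,7,5,0],[8.5,6,9,7,0],[8.5,7,10,8,0],[8.5,7,10,8,0]]

```text
t: 1.2
tool_pos: [0.5052, -0.4558, 0.1666]
tool_rot: [-3.025, -0.829, 0.004]
contact_force: [-0.9, 0.2, 0.3]
opening: 0.085
grip_force: 0.0
```

Run:
```python
from h import *
import pickle
w=wrist();pickle.dump(w,open('w2.pkl','wb'));save(w,'w2.png')
o=ctrl.get_obs();print(o['t'],o['tool_pos'],o['tool_rot'])
```

```text
1.25 [ 0.50483751 -0.45607521  0.1682667 ] [-3.02720566 -0.82857919  0.00308342]
```

View pics/w2.png

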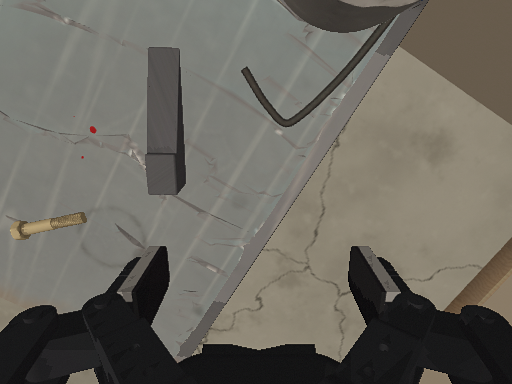

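The wedge spans from its tip at (164,47) to its tail back at (162,193), with the side face visible. I'll fit both models to this silhouette.

Run:
```python
from h import *
import pickle
w=pickle.load(open('w2.pkl','rb'))
g=w['img'].max(2);m=(g<118).astype(np.uint8);m[:, :110]=0;m[:,230:]=0;m[230:]=0
n,l,st,ce=cv2.connectedComponentsWithStats(m);k=l[120,163];print(st[k],g[120,163],g[175,160],g[175,181],g[120,120])
m=(l==k).astype(float)
p=pix2w(w,(160,175),.02);print(p)
for t,h in((.036,.029),(.022,.012)):
    print(t,*fit([(w,m)],[p[0],p[1],.53],t,h))
```

```text
[ 143   47   65  167 5423] 88 85 42 128
[ 0.46366214 -0.37735277  0.02      ]
0.036 [ 0.470402   -0.37996877  0.51929387] 0.0540725233482661
0.022 [ 0.46799132 -0.3781755   0.49327299] 0.1237496067945895
```

```bash
cat >> h.py <<'E'
def tomove(target,yaw,o=None):
    o=o or ctrl.get_obs();Rt=R(o['tool_rot']);d=Rt.T@(np.array(target)-o['tool_pos'])*100
    ty=np.arctan2(Rt[1,0],Rt[0,0]);print('move cm',d.round(2),'turn deg',round(-np.degrees(yaw-ty),2),'toolyaw',ty.round(4))
E
python3 - <<'E'
from h import *
import pickle
w=pickle.load(open('w2.pkl','rb'))
g=w['img'].max(2);m=(g<112).astype(np.uint8);m[:, :110]=0;m[:,230:]=0;m[230:]=0
m=cv2.morphologyEx(m,cv2.MORPH_OPEN,np.ones((7,7)))
n,l,st,ce=cv2.connectedComponentsWithStats(m);k=l[120,163];print(st[k]);m=(l==k).astype(float)
for t,h in((.036,.029),(.022,.012)):
    p,f=fit([(w,m)],[.47,-.379,.52],t,h);print(t,p,f)
    tomove([p[0],p[1],.1],p[2])
E
```

```text
[ 145   47   41  148 5299]
0.036 [ 0.47049939 -0.38000678  0.52195703] 0.03577293533001047
move cm [ 0.93 -8.27  6.85] turn deg 0.71 toolyaw 0.5343
0.022 [ 0.46881685 -0.3783969   0.49915409] 0.10259279405289196
move cm [ 0.86 -8.5   6.86] turn deg 2.02 toolyaw 0.5343
```

The thick model fits with a cost of 0.036, against 0.10 for the thin one, so this is the thick wedge. I'll move over its tail.

Call:
servo_tool:
  increments:
    - [[7,0.3,-3,2.5,0.7],[7,0.6,-6,4.5,0.7],[7,0.9,-8.2,6,0.7],[7,0.9,-8.3,6.8,0.7],[7,0.9,-8.3,6.8,0.7]]

```text
t: 1.75
tool_pos: [0.47, -0.3801, 0.1021]
tool_rot: [-3.035, -0.81, 0.001]
contact_force: [0.4, 0.1, 0.1]
opening: 0.0701
grip_force: 0.0
```

Run:
```python
from h import *
import pickle
w=wrist();pickle.dump(w,open('w3.pkl','wb'));save(w,'w3.png')
tomove([.4705,-.38,.024],.522)
```

```text
move cm [ 0.02 -0.14  7.93] turn deg -0.03 toolyaw 0.5214
```

View pics/w3.png

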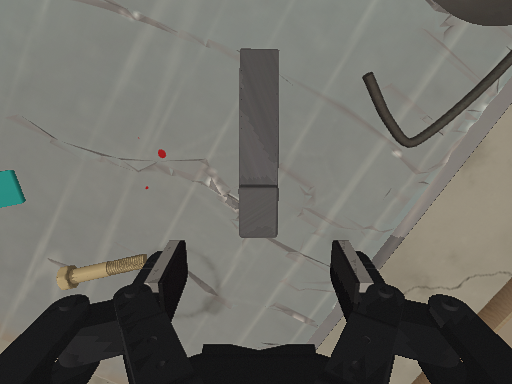

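The wedge is centred at (258,210) between the open fingers, and the bolt is clear on the left. I'll descend and grip.

Call:
servo_tool:
  increments:
    - [[7,0,-0.05,3,0],[7,0,-0.1,6,0],[7,0,-0.1,7.4,0],[7,0,-0.1,7.7,0],[7,0,-0.1,7.7,0]]
  newtons: 50

```text
t: 2.3
tool_pos: [0.471, -0.3803, 0.0261]
tool_rot: [3.034, 0.81, 0.001]
contact_force: [0.7, 0.6, 0.2]
opening: 0.0701
grip_force: 0.0
```

Call:
servo_tool:
  increments:
    - [[2,0,0,0,0],[2,0,0,0,0],[2,0,0,0,0],[2,0,0,0,0],[2,0,0,0,0]]
  newtons: 50

```text
t: 2.8
tool_pos: [0.4712, -0.38, 0.0267]
tool_rot: [3.033, 0.81, 0.002]
contact_force: [0.1, 0.1, 5.3]
opening: 0.025
grip_force: 50.9
```

Call:
servo_tool:
  increments:
    - [[2,0,0,-2,0],[2,0,0,-5,0],[2,0,0,-9,0],[2,0,0,-12,0],[2,0,0,-12,0]]

```text
t: 3.3
tool_pos: [0.4724, -0.3811, 0.1501]
tool_rot: [3.028, 0.809, 0.007]
contact_force: [0.5, -1.2, -3.1]
opening: 0.0249
grip_force: 50.3
```

Run:
```python
from h import *
import pickle
o=ctrl.get_obs();print(o['contact_force'],o['tool_pos'],o['opening'])
a,_=pickle.load(open('im0.pkl','rb'))
f=lambda x,y:pix2w(a,(x/5.5+250-.4,y/5.5+115-.4),z)
z=.003
s1,s2=f(120,517),f(217,537);print('strip start',s1,s2)
t1,t2=f(172,295),f(265,318);print('strip under edge',t1,t2)
z=.022
e1,e2=f(110,270),f(335,318);print('edge',e1,e2,(e1+e2)/2, np.linalg.norm(e1-e2))
m=(s1+s2)/2;d=(t1+t2)/2-m;yaw=np.arctan2(d[1],d[0]);print(yaw,np.arctan2(*(-(e1-e2)[[0]],(e1-e2)[1])[::1]),np.linalg.norm(d),np.linalg.norm(s1-s2))
E=m+.15*np.array([np.cos(yaw),np.sin(yaw),0]);print('edge from strip',E)
tgt=m+.03*np.array([np.cos(yaw),np.sin(yaw),0]);tgt[2]=.16
tomove(tgt,yaw)
```

```text
[ 0.48066894 -1.18066693 -3.07790193] [ 0.4724089  -0.38114918  0.15011009] 0.024934351171966077
strip start [ 0.48159594 -0.06431139  0.003     ] [ 0.4693487  -0.12583409  0.003     ]
strip under edge [ 0.62681579 -0.09764938  0.003     ] [ 0.61223593 -0.15767706  0.003     ]
edge [ 0.63801972 -0.05681873  0.022     ] [ 0.60815823 -0.20037876  0.022     ] [ 0.62308897 -0.12859875  0.022     ] 0.1466328439896244
-0.22249312569292923 [-0.20508261] 0.14769415445129522 0.06272987490301095
edge from strip [ 0.62177487 -0.12817203  0.003     ]
move cm [ 16.74 -22.6   -1.14] turn deg 42.67 toolyaw 0.5222
```

Call:
servo_tool:
  increments:
    - [[2,3,-3,0,7],[2,6,-7,0,15],[2,9,-11,0,23],[2,11,-15,0,31],[2,13,-18.5,0,39]]

```text
t: 3.8
tool_pos: [0.4888, -0.1511, 0.1419]
tool_rot: [-3.129, 0.257, 0.008]
contact_force: [1.1, 0.7, -4.0]
opening: 0.0251
grip_force: 50.4
```

Run:
```python
from h import *
yaw=-.215;E=np.array([.622,-.128,0]);tgt=E-.125*np.array([np.cos(yaw),np.sin(yaw),0]);tgt[2]=.13
tomove(tgt,yaw)
```

```text
move cm [ 0.29 -5.09  1.19] turn deg 2.93 toolyaw -0.1639
```

Call:
servo_tool:
  increments:
    - [[2,0.1,-1.5,0.4,1],[2,0.2,-3,0.8,2],[2,0.3,-4.5,1.2,2.9],[2,0.3,-5.1,1.2,2.9],[2,0.3,-5.1,1.2,2.9]]

```text
t: 4.3
tool_pos: [0.5007, -0.1033, 0.1312]
tool_rot: [-3.124, 0.326, 0.006]
contact_force: [0.4, -0.0, -4.0]
opening: 0.0255
grip_force: 50.5
```

Run:
```python
from h import *
import pickle
o=ctrl.get_obs();print(o['t'],o['tool_pos'],o['tool_rot'])
w=wrist();pickle.dump(w,open('w4.pkl','wb'))
cv2.imwrite('pics/w4.png',cv2.resize(w['img'],(800,600),interpolation=cv2.INTER_CUBIC)[:,:,::-1])
```

```text
4.3 [ 0.50070116 -0.10329528  0.13117074] [-3.12391819  0.32552925  0.00571231]
```

View pics/w4.png

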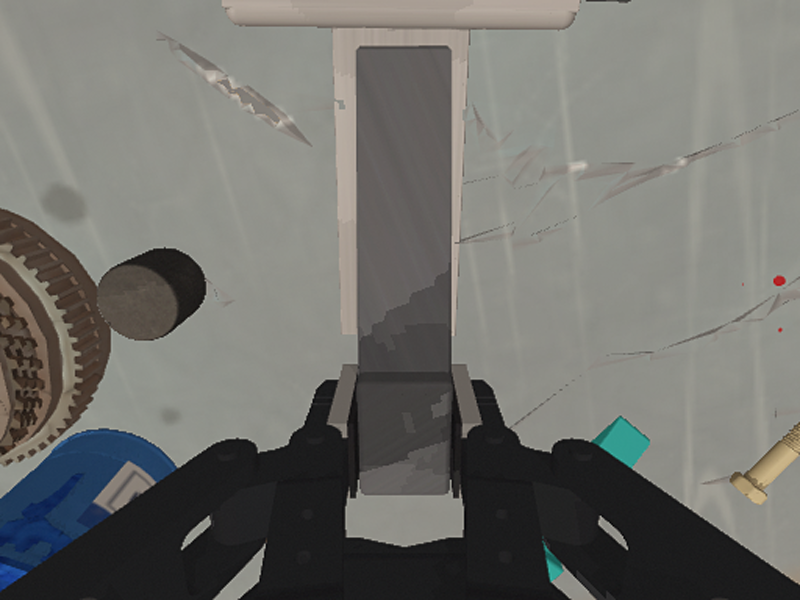

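The wedge sits straight in the grip, spanning (357–450, 45–493) in the enlarged picture. The strip sides run from (334,30) to (342,334) and from (470,30) to (456,334). The plate's front edge is at y≈27 from x=222 to x=578.

Run:
```python
from h import *
import pickle
w=pickle.load(open('w4.pkl','rb'))
f=lambda x,y,z:pix2w(w,((x+.5)*.64-.5,(y+.5)*.64-.5),z)
z=.003
L0,L1,R0,R1=f(342,334,z),f(334,30,z),f(456,334,z),f(470,30,z)
print('near',L0,R0,'mid',(L0+R0)/2);print('far',(L1+R1)/2)
d=(L1+R1)/2-(L0+R0)/2;print('yaw strip',np.arctan2(d[1],d[0]),'len',np.linalg.norm(d),'width',np.linalg.norm(L0-R0),np.linalg.norm(L1-R1))
dn=L0-R0;print('yaw from near end',np.arctan2(-dn[0],dn[1]))
for z in(.012,.02):
    a,b=f(222,25,z),f(578,25.5,z);e=a-b;print('edge',(a+b)/2,'w',np.linalg.norm(e),'yaw',np.arctan2(-e[0],e[1]))
# wedge tip in hand
z=.1312-.0262+.003
a,b=f(357,46,z),f(450,46,z);print('tip',(a+b)/2,np.linalg.norm(a-b))
z=z+.033
a,b=f(359,493,z),f(450,493,z);c=f(357,373,z),f(452,373,z);print('tail back',(a+b)/2,'tail front',(c[0]+c[1])/2,np.linalg.norm(a-b))
tomove([.5,-.1,.1],-.21)
```

```text
near [ 0.48282294 -0.06441477  0.003     ] [ 0.46982708 -0.12627134  0.003     ] mid [ 0.47632501 -0.09534305  0.003     ]
far [ 0.62345805 -0.12818908  0.003     ]
yaw strip -0.21963894958179256 len 0.1507547368984064 width 0.06320702056018596 0.06252542308088245
yaw from near end -0.20708475742130922
edge [ 0.62382276 -0.12740442  0.012     ] w 0.1573846168815201 yaw -0.20865022143656203
edge [ 0.62228515 -0.12714622  0.02      ] w 0.1521850755590578 yaw -0.20865022143656167
tip [ 0.60028976 -0.12419055  0.108     ] 0.025106644940889686
tail back [ 0.48453034 -0.10014149  0.141     ] tail front [ 0.52095265 -0.10779184  0.141     ] 0.02547567519363067
move cm [-0.18 -0.37  3.19] turn deg 0.1 toolyaw -0.2083
```

Call:
servo_tool:
  increments:
    - [[2,0,-0.1,3,0.2],[2,0,-0.15,6,0.2],[2,0,-0.15,8,0.2],[2,0,-0.15,9,0.2],[2,0,-0.15,9,0.2]]

```text
t: 4.85
tool_pos: [0.501, -0.1029, 0.0417]
tool_rot: [-3.123, 0.335, 0.005]
contact_force: [-1.1, 0.5, -3.3]
opening: 0.0251
grip_force: 50.5
```

Call:
servo_tool:
  increments:
    - [[2,0,0,0.2,0],[2,0,0,0.4,0],[2,0,0,0.6,0],[2,0,0,0.7,0],[2,0,0,0.7,0]]

```text
t: 5.35
tool_pos: [0.5023, -0.1027, 0.0365]
tool_rot: [3.124, -0.333, 0.0]
contact_force: [-0.4, 0.4, -4.1]
opening: 0.0251
grip_force: 50.5
```

Call:
servo_tool:
  increments:
    - [[2,0,0,0.05,0],[2,0,0,0.1,0],[2,0,0,0.15,0],[2,0,0,0.2,0],[2,0,0,0.2,0]]

```text
t: 5.85
tool_pos: [0.5022, -0.1027, 0.0342]
tool_rot: [-3.124, 0.333, 0.0]
contact_force: [0.8, 0.0, -3.9]
opening: 0.0255
grip_force: 50.5
```

Call:
servo_tool:
  increments:
    - [[2,0,0,0.05,0],[2,0,0,0.1,0],[2,0,0,0.15,0],[2,0,0,0.2,0],[2,0,0,0.2,0]]

```text
t: 6.35
tool_pos: [0.5022, -0.1027, 0.0322]
tool_rot: [-3.124, 0.333, 0.0]
contact_force: [-0.3, -0.0, -3.5]
opening: 0.025
grip_force: 50.5
```

Call:
servo_tool:
  increments:
    - [[2,0,0,0.05,0],[2,0,0,0.1,0],[2,0,0,0.15,0],[2,0,0,0.15,0],[2,0,0,0.15,0]]

```text
t: 6.85
tool_pos: [0.5022, -0.1027, 0.0308]
tool_rot: [-3.124, 0.333, 0.0]
contact_force: [-0.6, 0.4, -3.4]
opening: 0.0253
grip_force: 50.5
```

Call:
servo_tool:
  increments:
    - [[2,0,0,0.04,0],[2,0,0,0.08,0],[2,0,0,0.12,0],[2,0,0,0.12,0],[2,0,0,0.12,0]]

```text
t: 7.35
tool_pos: [0.5022, -0.1027, 0.0296]
tool_rot: [-3.124, 0.333, 0.0]
contact_force: [0.0, 0.6, -3.5]
opening: 0.0254
grip_force: 50.5
```

Call:
servo_tool:
  increments:
    - [[2,0,0,0.04,0],[2,0,0,0.08,0],[2,0,0,0.1,0],[2,0,0,0.1,0],[2,0,0,0.1,0]]

```text
t: 7.85
tool_pos: [0.5027, -0.1029, 0.0293]
tool_rot: [3.124, -0.333, 0.001]
contact_force: [-1.8, 0.2, 3.0]
opening: 0.0249
grip_force: 51.3
```

Contact is felt at TCP z≈0.0294, which puts the strip about 3 mm high. I'll ease the pressure slightly and slide forward.

Call:
servo_tool:
  increments:
    - [[2,0,-0.05,-0.04,0],[2,0.6,-0.05,-0.04,0],[2,1.2,-0.05,-0.04,0],[2,1.8,-0.05,-0.04,0],[2,2.2,-0.05,-0.04,0]]

```text
t: 8.35
tool_pos: [0.5247, -0.1071, 0.0292]
tool_rot: [3.124, -0.333, 0.0]
contact_force: [-2.6, 0.4, 4.6]
opening: 0.0249
grip_force: 51.6
```

Call:
servo_tool:
  increments:
    - [[2,0.2,0,0,0],[2,0.4,0,0,0],[2,0.6,0,0,0],[2,0.8,0,0,0],[2,0.8,0,0,0]]

```text
t: 8.85
tool_pos: [0.5322, -0.1087, 0.0293]
tool_rot: [3.124, -0.333, 0.002]
contact_force: [-0.3, 0.6, 4.1]
opening: 0.0254
grip_force: 51.6
```

Call:
servo_tool:
  increments:
    - [[2,0.2,0,0,0],[2,0.4,0,0,0],[2,0.6,0,0,0],[2,0.8,0,0,0],[2,1,0,0,0]]

```text
t: 9.35
tool_pos: [0.5415, -0.1107, 0.0292]
tool_rot: [3.124, -0.333, -0.0]
contact_force: [-1.7, 0.5, 5.6]
opening: 0.0255
grip_force: 51.8
```

Call:
servo_tool:
  increments:
    - [[2,0.2,0,0,0],[2,0.4,0,0,0],[2,0.6,0,0,0],[2,0.8,0,0,0],[2,0.8,0,0,0]]

```text
t: 9.85
tool_pos: [0.5482, -0.1121, 0.0292]
tool_rot: [-3.124, 0.333, 0.005]
contact_force: [-7.5, 1.8, 9.5]
opening: 0.0248
grip_force: 52.5
```

The plate contact is felt. I'll continue slowly.

Call:
servo_tool:
  increments:
    - [[2,0.15,0,0,0],[2,0.3,0,0,0],[2,0.45,0,0,0],[2,0.6,0,0,0],[2,0.75,0,0,0]]

```text
t: 10.35
tool_pos: [0.5551, -0.1136, 0.0292]
tool_rot: [-3.123, 0.333, 0.007]
contact_force: [-9.4, 2.2, 11.7]
opening: 0.0254
grip_force: 52.6
```

Call:
servo_tool:
  increments:
    - [[2,0.15,0,0,0],[2,0.3,0,0,0],[2,0.45,0,0,0],[2,0.6,0,0,0],[2,0.75,0,0,0]]

```text
t: 10.85
tool_pos: [0.5625, -0.1152, 0.0292]
tool_rot: [-3.123, 0.333, 0.007]
contact_force: [-9.3, 2.5, 10.1]
opening: 0.0247
grip_force: 52.6
```

Call:
servo_tool:
  increments:
    - [[2,0.12,0,0,0],[2,0.24,0,0,0],[2,0.36,0,0,0],[2,0.48,0,0,0],[2,0.6,0,0,0]]

```text
t: 11.35
tool_pos: [0.5684, -0.1164, 0.0292]
tool_rot: [-3.123, 0.333, 0.007]
contact_force: [-8.9, 2.2, 10.9]
opening: 0.0253
grip_force: 52.5
```

Call:
servo_tool:
  increments:
    - [[2,0.08,0,0,0],[2,0.16,0,0,0],[2,0.24,0,0,0],[2,0.32,0,0,0],[2,0.4,0,0,0]]

```text
t: 11.85
tool_pos: [0.5723, -0.1173, 0.0292]
tool_rot: [-3.123, 0.333, 0.007]
contact_force: [-8.7, 1.9, 10.1]
opening: 0.0255
grip_force: 52.5
```

Travel is 71 mm and the push is a steady 9 N. I'll use finer steps now.

Call:
servo_tool:
  increments:
    - [[2,0.06,0,0,0],[2,0.12,0,0,0],[2,0.18,0,0,0],[2,0.24,0,0,0],[2,0.3,0,0,0]]

```text
t: 12.35
tool_pos: [0.5752, -0.1179, 0.0292]
tool_rot: [-3.123, 0.333, 0.007]
contact_force: [-8.9, 2.7, 11.5]
opening: 0.0253
grip_force: 52.5
```

Call:
servo_tool:
  increments:
    - [[2,0.04,0,0,0],[2,0.08,0,0,0],[2,0.12,0,0,0],[2,0.16,0,0,0],[2,0.2,0,0,0]]

```text
t: 12.85
tool_pos: [0.5772, -0.1183, 0.0292]
tool_rot: [-3.123, 0.333, 0.006]
contact_force: [-8.4, 2.3, 10.4]
opening: 0.0253
grip_force: 52.5
```

Call:
servo_tool:
  increments:
    - [[2,0.04,0,0,0],[2,0.08,0,0,0],[2,0.12,0,0,0],[2,0.16,0,0,0],[2,0.2,0,0,0]]

```text
t: 13.35
tool_pos: [0.5791, -0.1187, 0.0292]
tool_rot: [-3.123, 0.333, 0.006]
contact_force: [-8.7, 1.3, 10.5]
opening: 0.0249
grip_force: 52.5
```

Call:
servo_tool:
  increments:
    - [[2,0.04,0,0,0],[2,0.08,0,0,0],[2,0.12,0,0,0],[2,0.16,0,0,0],[2,0.2,0,0,0]]

```text
t: 13.85
tool_pos: [0.5804, -0.119, 0.0292]
tool_rot: [-3.123, 0.333, 0.01]
contact_force: [-12.1, 2.9, 13.8]
opening: 0.0254
grip_force: 52.8
```

Call:
servo_tool:
  increments:
    - [[2,0.03,0,0,0],[2,0.06,0,0,0],[2,0.08,0,0,0],[2,0.08,0,0,0]]

```text
t: 14.25
tool_pos: [0.5805, -0.119, 0.0292]
tool_rot: [-3.123, 0.333, 0.013]
contact_force: [-13.6, 2.6, 16.1]
opening: 0.0253
grip_force: 53.1
```

Call:
servo_tool:
  increments:
    - [[2,0.04,0,0,0],[2,0.08,0,0,0],[2,0.12,0,0,0],[2,0.12,0,0,0]]

```text
t: 14.65
tool_pos: [0.5808, -0.1191, 0.0292]
tool_rot: [-3.123, 0.333, 0.017]
contact_force: [-18.5, 4.3, 18.1]
opening: 0.0254
grip_force: 53.6
```

Call:
servo_tool:
  increments:
    - [[2,0.04,0,0,0],[2,0.08,0,0,0],[2,0.12,0,0,0],[2,0.15,0,0,0],[2,0.15,0,0,0]]

```text
t: 15.15
tool_pos: [0.5812, -0.1191, 0.0291]
tool_rot: [-3.122, 0.332, 0.022]
contact_force: [-21.7, 3.3, 21.4]
opening: 0.0252
grip_force: 54.2
```

Call:
servo_tool:
  increments:
    - [[2,0.04,0,0,0],[2,0.08,0,0,0],[2,0.12,0,0,0],[2,0.15,0,0,0],[2,0.15,0,0,0]]

```text
t: 15.65
tool_pos: [0.5814, -0.1191, 0.029]
tool_rot: [-3.122, 0.332, 0.027]
contact_force: [-26.5, 4.2, 24.8]
opening: 0.0251
grip_force: 54.8
```

The push is 27 N against a 9 N steady push, so the wedge is snug. I'll relax the arm's preload, then open.

Call:
servo_tool:
  increments:
    - [[2,-0.1,0,-0.02,0],[2,-0.2,0,-0.04,0],[2,-0.3,0,-0.06,0],[2,-0.4,0,-0.08,0],[2,-0.4,0,-0.08,0]]

```text
t: 16.15
tool_pos: [0.5814, -0.1191, 0.0291]
tool_rot: [-3.123, 0.333, 0.008]
contact_force: [-5.8, 2.0, 6.2]
opening: 0.025
grip_force: 52.2
```

Call:
servo_tool:
  increments:
    - [[2,-0.08,0,-0.06,0],[2.8,-0.08,0,-0.06,0],[3.6,-0.08,0,-0.06,0],[5,-0.08,0,-0.06,0],[5,-0.08,0,-0.06,0]]

```text
t: 16.65
tool_pos: [0.5831, -0.1197, 0.0306]
tool_rot: [3.124, -0.334, 0.001]
contact_force: [-0.4, -0.9, -0.2]
opening: 0.05
grip_force: 0.0
```

Call:
servo_tool:
  increments:
    - [[5,-0.1,0,-2,0],[5,-0.2,0,-5,0],[5,-2,0,-9,0],[5,-5,0,-12,0],[5,-8,0,-13,0]]

```text
t: 17.15
tool_pos: [0.5062, -0.1034, 0.1651]
tool_rot: [3.122, -0.333, 0.012]
contact_force: [-0.0, 0.3, 0.5]
opening: 0.0499
grip_force: 0.0
```

Run:
```python
from h import *
import pickle
ctrl.get_image('top');w=wrist();a=ctrl.get_image('top');b=ctrl.get_image('scene');pickle.dump((w,a,b),open('w5.pkl','wb'))
c=lambda im,x,y,ww,h,W,H:cv2.resize(im['img'][y:y+h,x:x+ww],(W,H),interpolation=cv2.INTER_CUBIC)
L=c(w,0,0,512,384,512,384);S=c(b,180,120,128,96,288,216)
out=np.zeros((600,800,3),np.uint8);out[:384,:512]=L;out[:216,512:]=S;out[384:,:288]=c(pickle.load(open('im0.pkl','rb'))[1],180,120,128,96,288,216)
cv2.imwrite('pics/w5.png',out[:,:,::-1]);o=ctrl.get_obs();print(o['t'],o['tool_pos'],o['tool_rot'])
```

```text
17.35 [ 0.50471852 -0.10280124  0.16079809] [ 3.12351382e+00 -3.33677732e-01  2.81053164e-03]
```

View pics/w5.png

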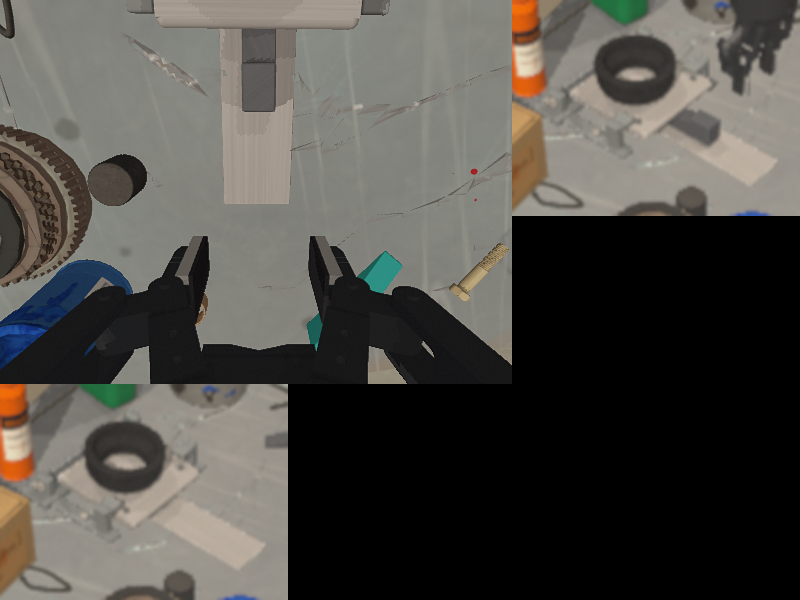

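The wedge sits square at the middle of the raised edge, at (258,85) against the plate middle at about (257,25), and the gripper is clear. I'll hand the job in.

```bash
python3 -c "
from station import ctrl
print(ctrl.finish_job())"
```

```text
the job is handed in; nothing more can be done
None
```

The job is handed in: I pushed the thick wedge under the middle of the plate edge until it was snug (27 N final push, against about 9 N while the plate rose), then released it; the plate looks level in the last pictures, and the thin wedge and other loose parts were not touched.

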